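Fit a drum sleeve on the carver's spindle sander

TASK

Fold the sander's guard all the way down, then slide the tall notched abrasive sleeve over the spindle and turn it until its notches find the drive pin and it drops fully home on the flange. Let go of the sleeve and push the guard fully back up over it. Leave everything else on the bench as it stands.

Things in the scene. Friction and masses are not known exactly. Their poses are not given: they have to be found in the camera images.
- sander: Grey sander deck let into the bench, fixed: 230 (x) by 185 (y) mm, top 40 mm above the bench. Origin on the spindle axis at bench level, z up; the deck runs from y = -75 to y = +110 mm. The guard stands at its -y side and folds out towards -y. A black switch box (top at 65 mm) stands in its +x +y corner.
- seat (a point): On the spindle axis at the top face of the steel flange (64 mm across, 46 mm above the bench), where the sleeve's foot rests when home. Axes as the deck's. Just above the flange a square drive pin (8 mm thick, 54 mm end to end) runs across the spindle, its top 12 mm above the seat. The pin's direction differs each time and is not reported: find it by turning the sleeve under light pressure.
- spindle_tip (a point): Top end of the upright steel spindle, on its axis, 166 mm above the bench. The spindle is 34 mm in diameter and tapers over its top 14 mm to 20 mm. It is locked against turning.
- sleeve: The tall brown abrasive sleeve with dark rubber ends, standing on its foot: outside diameter 56, bore 37, 110 mm tall, about 250 g. Origin at the centre of its foot, z along its axis up. Its foot has four notches, each 11.5 mm wide and 15 mm high, through the wall at its +x, +y, -x and -y axes. Resting on the pin, it sits 12 mm above home.
- guard (a joint): Angle of the sander's guard: 0 upright (closed, with its top plate over the spindle), growing as it folds down and out, to 1.5 rad (fully down, almost level). The hinge is stiff and stays where it is left (about 3 N at the handle).
- guard_hinge (a point): Middle of the guard's hinge line, which runs along the deck's x at the foot of the guard, 45 mm above the bench, 65 mm to the -y side of the spindle axis. Its axes are the deck's. The guard is a grey plate 130 mm wide and 135 mm high with a top plate reaching 75 mm inward (+y), 140 mm above the hinge.
- guard_handle (a point): Middle of the guard's steel bar handle: round, 12 mm thick, 90 mm between its two posts, parallel to the hinge line, 40 mm outside the top plate; with the guard at 0 it lies 180 mm above the hinge line and 60 mm to +y of it. It turns with the guard (its axes are the guard's, equal to the deck's at 0).
- spare: Spare sleeve, short and wide, without notches: outside 68, bore 49, 75 mm tall. Leave it. Origin at the centre of its underside.
- figure: Small carved dark wooden figure, 132 mm tall, foot 60 mm across. Leave it. Origin at the centre of its foot.
- gouge1: Gouge lying on the bench: light wooden handle 110 mm long along -x, steel blade 110 mm along +x, 27 mm thick. Leave it. Origin under the ferrule.
- gouge2: Gouge lying on the bench: handle 110 mm along -x, blade 90 mm along +x, 27 mm thick. Leave it. Origin under the ferrule.
- mallet: Round carver's mallet standing on its head, 86 mm across, 215 mm tall. Leave it. Origin at the centre of its foot.
- glue: White glue bottle, 60 mm across, 150 mm tall. Leave it. Origin at the centre of its foot.
- offcut: Pale block of wood, 130 x 70 x 45 mm. Leave it. Origin at the centre of its underside.
Not all that is in view belongs to the job. Leave any red look-alike of the sleeve alone.

How it is judged (in metres and radians):
On the way, in this order (a step that is already met when the one before it is completed fails the run):
1. the guard is folded all the way down (beyond 1.35 rad) (value of joint guard above 1.35 rad), for 0.2 s.
2. the sleeve is fully home on the spindle, over the drive pin (horizontal distance between sleeve and seat below 0.004 m and z of sleeve in the frame of seat below 0.004 m and angle between sleeve's own z axis and vertical below 0.05 rad), for 0.2 s.
3. the guard is pushed back up (value of joint guard below 0.08 rad), for 0.2 s.
At the end, for the whole second after the job is handed in: The sleeve is at rest fully home on the spindle: foot within 4 mm of the flange's height, axis within 4 mm of the spindle's, tilted less than 0.05 rad; the guard is up, within 0.08 rad of closed (all of step 2 and value of joint guard below 0.08 rad and linear speed of sleeve below 0.02 m/s); the robot touches nothing.
It fails at once if something else on the bench (spare sleeve, figure, gouges, mallet, glue, offcut) is moved more than 30 mm (distance of any of spare, figure, gouge1, gouge2, mallet, glue, offcut from where it was at the start of the episode above 0.03 m).
It also fails if it takes over 72 s, if anything falls off the work surface, if the arm or the gripper's body presses on something with over 40 N, if the wrist force passes 120 N, or if a joint passes its speed limit or range.

ROBOT

A 6-joint arm with a two-finger parallel gripper is mounted at the origin on the work surface. World frame = base frame: x ahead of the robot, y to its left, z up, the work surface at z = 0. Lengths are in m, angles in degrees, forces in N, time in s.
With the tool pointing down it reaches from about 0.3 to 0.875 m from the base axis. Payload 6.4 kg.
Tool frame: the origin (TCP) lies midway between the tips of the shut fingers; the grasp point (between the pads) lies 19 mm behind it; z points along the fingers, y is the line along which they close (so a half turn about z gives the same grasp; the last joint's range is limited). The gripper opens to 88 mm and grips with 3 to 60 N. Pads are 18 mm wide; open, the fingers measure 123 mm over their backs; the gripper's body (75 mm by 187 mm) begins 45 mm behind the grasp point.
Start: joints at [-83.383, 10.359, 92.074, -0, 77.567, -11.82], TCP at [0.182, -0.545, 0.239] pointing down, gripper open.
Joint ranges: [-171.53, 171.53], [-51.25, 118.39], [17.06, 147.69], [-65.23, 245.23], [0, 150.52], [-178.68, 178.68]. Speed limits (degrees/s): [147.25, 147.25, 172.46, 180, 180, 180].

INTERFACE

Orientations are given as a 3x3 rotation matrix whose columns are the frame's x, y, z axes.
In Python, from workcell import readout, capture, close_job gives the robot as it stands. The module is installed in compiled form; this text tells all that it offers.
- The arm moves only by the tool send_rows, never from a script. Its argument "steps" is a list of rows, each an object with "gripper": the closure, from -1 (fully open) to 1 (shut); "linear": the shift along the world's x, y, z in mm, a list of three; "turn": the turn about the world's z in rad. In form: [{"gripper": gripper, "linear": [dx, dy, dz], "turn": turn}, ...]. A call has 1 to 5 rows; each row is the pose to reach, as a shift and turn from the pose commanded when the call began; what a row does not reach only later rows make up. A row lasts 1/8 s, in which the tool goes at most 62.5 mm and 10.7 degrees, less where a joint would pass 70% of its speed; a pose out of reach is approached as far as the arm can. A call with a gripper value outside its range is refused whole. The fingers move at their own pace and stop on an object; "grip_force" is the grip in N (left out, the last holds). Time passes only in rows, so rows that repeat a pose let the fingers close. It gives the time, the measured TCP pose, the force, the opening and the grip force at its end, in the units of the state.
- readout.get_obs(): the state, without advancing time (a new reading comes with each control period).
- capture(name): name is "side" or "top"; returns a dict with "pixels" (480x640x3 uint8, red, green, blue), "fovy" (degrees; the focal length in pixels is half the picture's height over the tangent of half this angle, whatever the lens; pixels are square), "cx", "cy" (the principal point, pixels), "rvec" (rotation vector, rad) and "tvec" (3), from world to camera coordinates, as OpenCV has them. Camera axes: x right, y down, z forward; pixel columns grow to the right and rows downward; lengths in m; the calibration is good to about 2 mm. A picture is of the moment at which its call begins. There is no depth.
- close_job(): hands the job in; it is judged then, once.
The state is a dict: "time": time; "qpos": joint angles; "joint_vel": joint speeds; "joint_torque": joint torques, N m; "eef_pos": TCP position; "eef_rot": TCP orientation; "wrist_force": force on the tool from outside, world axes, zero at the start; "moment": the same for the moment, N m; "finger_gap": finger opening in m; "grip_force": force on a finger pad.
Only numpy, scipy, OpenCV 4.12 (cv2) and the standard library are available. Lean on these libraries where they do the work, as an engineer would, in place of code of your own. Each camera call takes 0.05 s, during which the arm holds its last target. There are 200 camera calls.

## Working session

There is one attempt and no reset: what is moved stays moved. The work goes in short steps, Python scripts to look and compute and a tool call to move; the robot and the scene stay as the last step left them, time stands still between calls to the robot, and variables do not carry over. Pictures are saved under pics/ and viewed, at most 10 in all, crops included, and the job is handed in when it is done.

Besides the shell and the picture viewer there is one more tool, called in YAML: its name, and indented under it one key for each argument. send_rows: Moves the arm, as the interface text tells. Its arguments: {"type":"object","properties":{"steps":{"type":"array","items":{"type":"object","properties":{"gripper":{"type":"number"},"linear":{"type":"array","items":{"type":"number"}},"turn":{"type":"number"}}}},"grip_force":{"type":"number"}},"required":["steps"]}

```bash
mkdir -p pics; cat > h.py <<'E'
import numpy as np, cv2
from workcell import readout, capture
def cam(n):
    c=capture(n); R=cv2.Rodrigues(np.array(c["rvec"],float))[0]; t=np.array(c["tvec"],float).ravel()
    f=240/np.tan(np.radians(c["fovy"])/2); return dict(img=c["pixels"],R=R,t=t,f=f,cx=c["cx"],cy=c["cy"])
def ray(c,u,v):
    d=c["R"].T@np.array([(u-c["cx"])/c["f"],(v-c["cy"])/c["f"],1]); o=-c["R"].T@c["t"]; return o,d/np.linalg.norm(d)
def onz(c,u,v,z):
    o,d=ray(c,u,v); return o+d*(z-o[2])/d[2]
def proj(c,p):
    q=c["R"]@np.array(p,float)+c["t"]; return np.array([c["cx"]+c["f"]*q[0]/q[2],c["cy"]+c["f"]*q[1]/q[2]])
def tri(c1,p1,c2,p2):
    o1,d1=ray(c1,*p1);o2,d2=ray(c2,*p2)
    A=np.array([d1,-d2]).T; s=np.linalg.lstsq(A,o2-o1,rcond=None)[0]
    a=o1+s[0]*d1;b=o2+s[1]*d2; return (a+b)/2,np.linalg.norm(a-b)
def save(n,im): cv2.imwrite("pics/"+n,cv2.cvtColor(im,cv2.COLOR_RGB2BGR))
E
python3 - <<'E'
from h import *
import pickle
for n in("top","side"):
    c=cam(n); save(n+"0.png",c["img"]); pickle.dump(c,open(n+".pkl","wb")); print(n,-c["R"].T@c["t"],c["f"],c["cx"],c["cy"]); print(c["R"].round(2).tolist())
o=readout.get_obs(); print(o["eef_rot"],o["finger_gap"],o["time"])
E
```

```text
top [0.374306   0.00401829 1.77471074] 599.0928929779716 314.7398819849925 242.9836464461419
[[0.01, -1.0, 0.0], [-0.99, -0.01, -0.12], [0.12, -0.0, -0.99]]
side [0.4049196  1.29184401 1.30423763] 590.7893363970027 318.6006057586682 244.67428377063493
[[-0.99, -0.12, 0.0], [-0.08, 0.66, -0.74], [0.09, -0.74, -0.67]]
[[ 9.48672066e-01  3.16261420e-01 -1.56815239e-04]
 [ 3.16261270e-01 -9.48670838e-01  1.56512868e-03]
 [ 3.46223775e-04 -1.53438844e-03 -9.99998763e-01]] 0.0881871817174281 0.1
```

View pics/top0.png

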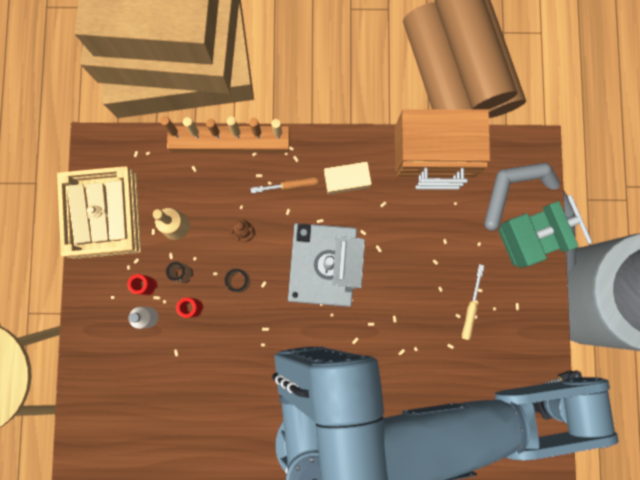

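View pics/side0.png

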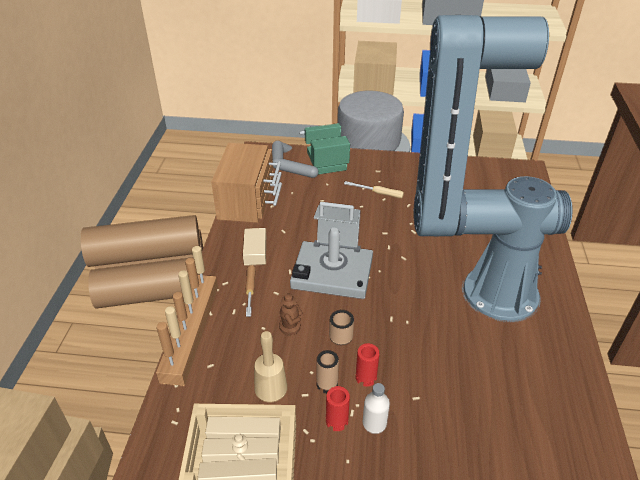

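Top view: the sander is at about (327,265) with the guard at (348,262). The brown candidates are the tall narrow one at (179,271), the short wide one at (236,280) (spare), and two red look-alikes at (140,284) and (187,307). In the side view the tall brown one is at (327,370) and the spare at (342,325). The tall brown one fits the description. I'll confirm it in an enlarged crop.

```bash
python3 - <<'E'
from h import *
import pickle
t=pickle.load(open("top.pkl","rb"))["img"]; s=pickle.load(open("side.pkl","rb"))["img"]
r=lambda im,x,y,w,h:cv2.resize(im[y:y+h,x:x+w],(400,300),interpolation=cv2.INTER_CUBIC)
a=np.hstack([r(t,280,215,100,75*1+0),r(t,130,235,120,90)])
a2=np.hstack([r(s,285,195,100,75),r(s,285,300,120,90)])
b=np.vstack([a,a2]); save("crop1.png",b)
E
```

```text
(no output)
```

View pics/crop1.png

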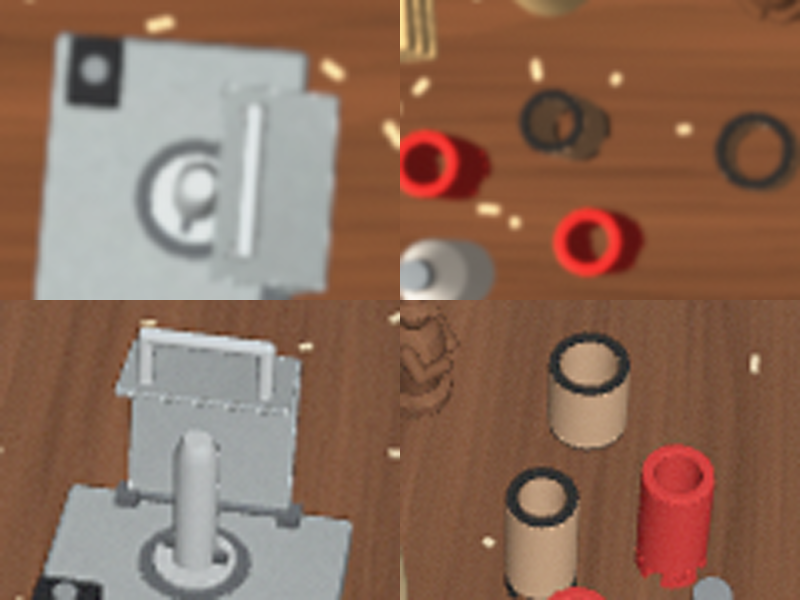

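The crop confirms it: the brown tall sleeve has its rim at top (175,271) and side (328,359). The red look-alikes and the spare are clearly distinct. The guard already stands partly open, with its handle at top (343,260) and side (337,205). Next I measure.

```bash
python3 - <<'E'
from h import *
import pickle
T=pickle.load(open("top.pkl","rb")); S=pickle.load(open("side.pkl","rb"))
def ell(c,box,m):
    x,y,w,h=box; k=m(c["img"][y:y+h,x:x+w].astype(int)).astype(np.uint8)
    cs=max(cv2.findContours(k,cv2.RETR_EXTERNAL,cv2.CHAIN_APPROX_NONE)[0],key=len); e=cv2.fitEllipse(cs); return (e[0][0]+x,e[0][1]+y),e[1]
dark=lambda i:i.max(2)<75
for nm,c,b in(("t",T,(160,255,28,32)),("s",S,(312,343,30,30))):
    (p,ax)=ell(c,b,dark); print("rim",nm,p,ax,onz(c,*p,.11))
    if nm=="t":pt=p
    else: ps=p
print("tri",tri(T,pt,S,ps))
# deck mask in top: grey
i=T["img"].astype(int); k=((i.max(2)-i.min(2)<25)&(i.max(2)>110)); k[:,:285]=0;k[:,370:]=0;k[:218]=0;k[310:]=0
k[:, :]=k; ys,xs=np.where(k)
# left edge: first grey/dark col in each row 230..295 ; use non-brown (sat low)
g=(i.max(2)-i.min(2)<25)
L=[(np.where(g[v,280:340])[0][0]+280-.5,v) for v in range(230,296)]
L2=np.array([onz(T,u,v,.04)[:2] for u,v in L]); 
top=np.array([onz(T,u,np.where(g[212:240,u])[0][0]+212-.5,.04)[:2] for u in range(298,354)])
bot=np.array([onz(T,u,np.where(g[280:320,u])[0][-1]+280+.5,.04)[:2] for u in range(293,345)])
def ln(P):
    vx,vy,x,y=cv2.fitLine(P.astype(np.float32),cv2.DIST_HUBER,0,.01,.01).ravel(); return np.array([x,y]),np.array([vx,vy])
ls=[ln(P) for P in(L2,top,bot)]
for p,d in ls: print("line",p,np.degrees(np.arctan2(d[1],d[0])))
def X(a,b):
    s=np.linalg.solve(np.array([a[1],-b[1]]).T,b[0]-a[0]); return a[0]+s[0]*a[1]
c1=X(ls[0],ls[1]);c2=X(ls[0],ls[2]); print("corners",c1,c2,np.linalg.norm(c1-c2))
ex=(c1-c2)/np.linalg.norm(c1-c2); ey=np.array([-ex[1],ex[0]]); sp=(c1+c2)/2-.11*ey
print("yaw",np.degrees(np.arctan2(ex[1],ex[0])),"spindle",sp)
print("tip",onz(T,329.4,260.6,.166),tri(T,(329.4,260.6),S,(333.6,230)), proj(T,[*sp,.166]),proj(S,[*sp,.166]))
for a,b in(((343.6,240.6),(320.9,203.6)),((341.2,277.6),(351.7,206.6))): print("handle",tri(T,a,S,(b[0],b[1])))
h1=tri(T,(342.5,259.2),S,(336.3,205.3)); print("mid",h1)
d=h1[0][:2]-sp; y=d@ey+.065; z=h1[0][2]-.045; print("rel",d@ex,y,z,np.hypot(y,z),"ang",np.arctan2(60,180)-np.arctan2(y,z))
print("base->",readout.get_obs()["eef_pos"])
for n,u,v,z in(("mallet",160,216,.2),("glue",135,314,.15),("red1",140,284,.11),("red2",187,307,.11),("spare",236,280,.075)): print(n,onz(T,u,v,z))
E
```

```text
rim t (175.38818073272705, 270.8401460647583) (17.183443069458008, 17.987018585205078) [0.48788801 0.3880783  0.11      ]
rim s (327.14327812194824, 358.719087600708) (16.801414489746094, 20.418888092041016) [0.48847279 0.39098586 0.11      ]
tri (array([0.488385  , 0.38876667, 0.10703864]), np.float64(0.0005885203851800012))
line [0.5192886  0.07051096] -4.3771124
line [ 0.6290388  -0.03020112] 86.482285
line [ 0.4010199 -0.010997 ] 85.666245
corners [0.6346869  0.06167792] [0.40784326 0.07904143] 0.22750719
yaw -4.377111 spindle [ 0.51286983 -0.03931949]
tip [ 0.51438328 -0.03863822  0.166     ] (array([ 0.51511093, -0.03868644,  0.16404551]), np.float64(0.0011107693011983687)) [329.65089997 261.16153534] [334.56963281 229.44501552]
handle (array([ 0.55935734, -0.07353266,  0.23256885]), np.float64(0.0029887939180156566))
handle (array([ 0.46571859, -0.06732134,  0.23448644]), np.float64(0.0019135699010979824))
mid (array([ 0.51226885, -0.07071179,  0.23251995]), np.float64(0.0003445361541804589))
rel 0.0017966540683543068 0.03365339441595653 0.18751995356068757 0.19051583645229694 ang 0.14417522375209382
base-> [ 0.1818263  -0.54499193  0.23791994]
mallet [0.62744402 0.41305324 0.2       ]
glue [0.36817236 0.48360668 0.15      ]
red1 [0.45071182 0.4849487  0.11      ]
red2 [0.38812017 0.35270562 0.11      ]
spare [0.46539331 0.2235574  0.075     ]
```

send_rows:
  steps:
    - {"gripper": -0.1,"linear": [10,15,60],"turn": -0.05}
    - {"gripper": -0.1,"linear": [45,62,90],"turn": -0.1}
    - {"gripper": -0.1,"linear": [78,110,90],"turn": -0.18}
    - {"gripper": -0.1,"linear": [112,158,90],"turn": -0.26}
    - {"gripper": -0.1,"linear": [146,206,90],"turn": -0.33}
  grip_force: 15

```text
time: 0.72
eef_pos: [0.3285, -0.3377, 0.3285]
eef_rot: [[1.0, -0.011, 0.0], [-0.011, -1.0, 0.0], [0.0, -0.0, -1.0]]
wrist_force: [1.2, -0.1, 0.9]
finger_gap: 0.0485
grip_force: 0.0
```

send_rows:
  steps:
    - {"gripper": -0.1,"linear": [35,50,0],"turn": -0.03}
    - {"gripper": -0.1,"linear": [70,100,0],"turn": -0.066}
    - {"gripper": -0.1,"linear": [104,150,0],"turn": -0.066}
    - {"gripper": -0.1,"linear": [138,200,0],"turn": -0.066}
    - {"gripper": -0.1,"linear": [170,250,0],"turn": -0.066}

```text
time: 1.35
eef_pos: [0.4986, -0.0876, 0.3285]
eef_rot: [[0.997, -0.074, -0.0], [-0.074, -0.997, -0.0], [-0.0, 0.0, -1.0]]
wrist_force: [0.7, -0.8, 0.5]
finger_gap: 0.0487
grip_force: 0.0
```

send_rows:
  steps:
    - {"gripper": -0.1,"linear": [14,18,0],"turn": 0}
    - {"gripper": -0.1,"linear": [14,18,0],"turn": 0}
    - {"gripper": -0.1,"linear": [14,18,0],"turn": 0}

```text
time: 1.72
eef_pos: [0.5114, -0.072, 0.3284]
eef_rot: [[0.997, -0.074, -0.001], [-0.074, -0.997, -0.0], [-0.001, 0.0, -1.0]]
wrist_force: [-0.6, -0.1, -0.9]
finger_gap: 0.048
grip_force: 0.0
```

send_rows:
  steps:
    - {"gripper": -0.1,"linear": [1,1,-55],"turn": 0}
    - {"gripper": -0.1,"linear": [1,1,-95],"turn": 0}
    - {"gripper": -0.1,"linear": [1,1,-113],"turn": 0}
    - {"gripper": -0.1,"linear": [1,1,-113],"turn": 0}

```text
time: 2.22
eef_pos: [0.5122, -0.0712, 0.2152]
eef_rot: [[0.997, -0.076, -0.002], [-0.076, -0.997, 0.001], [-0.002, -0.0, -1.0]]
wrist_force: [-0.1, -0.2, -0.5]
finger_gap: 0.0482
grip_force: 0.0
```

send_rows:
  steps:
    - {"gripper": 1,"linear": [0,0,0],"turn": 0}
    - {"gripper": 1,"linear": [0,0,0],"turn": 0}
    - {"gripper": 1,"linear": [0,0,0],"turn": 0}
    - {"gripper": 1,"linear": [0,0,0],"turn": 0}

```text
time: 2.72
eef_pos: [0.5131, -0.0706, 0.2162]
eef_rot: [[0.997, -0.074, 0.001], [-0.074, -0.997, -0.001], [0.001, 0.001, -1.0]]
wrist_force: [0.4, 0.7, 1.6]
finger_gap: 0.0113
grip_force: 15.0
```

send_rows:
  steps:
    - {"gripper": 1,"linear": [-2,-29,3],"turn": 0}
    - {"gripper": 1,"linear": [-4,-58,1],"turn": 0}
    - {"gripper": 1,"linear": [-6,-85,-4],"turn": 0}
    - {"gripper": 1,"linear": [-9,-112,-14],"turn": 0}
    - {"gripper": 1,"linear": [-9,-112,-14],"turn": 0}
  grip_force: 25

```text
time: 3.35
eef_pos: [0.5043, -0.1843, 0.2016]
eef_rot: [[0.997, -0.076, 0.001], [-0.076, -0.997, -0.001], [0.001, 0.001, -1.0]]
wrist_force: [3.2, -3.1, -0.7]
finger_gap: 0.0112
grip_force: 25.0
```

send_rows:
  steps:
    - {"gripper": 1,"linear": [-2,-25,-14],"turn": 0}
    - {"gripper": 1,"linear": [-4,-47,-31],"turn": 0}
    - {"gripper": 1,"linear": [-5,-67,-51],"turn": 0}
    - {"gripper": 1,"linear": [-6,-78,-67],"turn": 0}
    - {"gripper": 1,"linear": [-7,-88,-83],"turn": 0}

```text
time: 3.98
eef_pos: [0.4972, -0.2708, 0.1179]
eef_rot: [[0.997, -0.074, 0.001], [-0.074, -0.997, 0.0], [0.001, -0.0, -1.0]]
wrist_force: [5.2, 3.0, 0.6]
finger_gap: 0.0108
grip_force: 25.0
```

send_rows:
  steps:
    - {"gripper": 1,"linear": [-1,-8,-17],"turn": 0}
    - {"gripper": 1,"linear": [-1,-8,-19],"turn": 0}
    - {"gripper": 1,"linear": [-1,-8,-19],"turn": 0}
    - {"gripper": 1,"linear": [-1,-8,-19],"turn": 0}

```text
time: 4.47
eef_pos: [0.4959, -0.2785, 0.0997]
eef_rot: [[0.997, -0.074, -0.0], [-0.074, -0.997, -0.0], [0.0, 0.0, -1.0]]
wrist_force: [3.8, -2.3, -2.2]
finger_gap: 0.0107
grip_force: 24.9
```

send_rows:
  steps:
    - {"gripper": 0.4,"linear": [0,0,0],"turn": 0}
    - {"gripper": 0.4,"linear": [0,0,0],"turn": 0}
    - {"gripper": 0.4,"linear": [0,0,15],"turn": 0}
    - {"gripper": 0.4,"linear": [0,0,60],"turn": 0}
    - {"gripper": 0.4,"linear": [0,0,120],"turn": 0}

```text
time: 5.1
eef_pos: [0.4949, -0.2777, 0.2206]
eef_rot: [[0.997, -0.074, -0.002], [-0.074, -0.997, 0.002], [-0.002, -0.002, -1.0]]
wrist_force: [1.2, -0.2, -0.1]
finger_gap: 0.026
grip_force: 0.0
```

```bash
python3 - <<'E'
from h import *
import pickle
T=cam("top");S=cam("side"); pickle.dump(T,open("top1.pkl","wb"));pickle.dump(S,open("side1.pkl","wb"))
a=cv2.resize(T["img"][215:320,280:420],(400,300)); b=cv2.resize(S["img"][170:305,270:450],(400,300))
save("p1.png",np.hstack([a,b]))
print(readout.get_obs()["eef_pos"],readout.get_obs()["qpos"])
E
```

```text
[ 0.49909935 -0.2811344   0.22870351] [-4.12591849e+01  1.00662866e+01  9.36081313e+01  1.71364521e-04
  7.55358529e+01  5.29788878e+01]
```

View pics/p1.png

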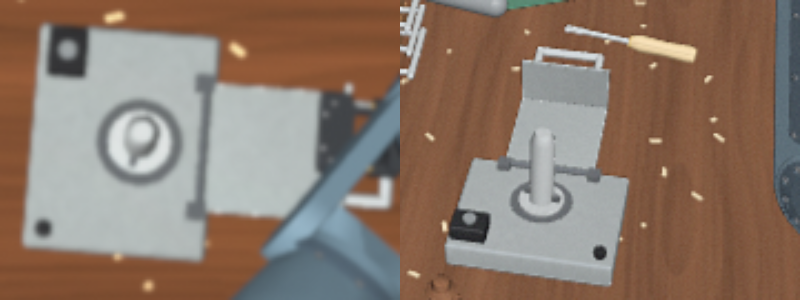

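The guard is folded fully down and clear of the spindle. The flange ring is at top crop (139,142) and the spindle tip at side crop (543,130). I'll refine the spindle axis from the ring and work out the sleeve clearances.

```bash
python3 - <<'E'
from h import *
import pickle
T=pickle.load(open("top1.pkl","rb"));S=pickle.load(open("side1.pkl","rb"))
g=cv2.cvtColor(T["img"],cv2.COLOR_RGB2GRAY).astype(int)
k=np.zeros(g.shape,np.uint8); k[245:285,308:349]=(g[245:285,308:349]<140)
cs=max(cv2.findContours(k,cv2.RETR_EXTERNAL,cv2.CHAIN_APPROX_NONE)[0],key=len);e=cv2.fitEllipse(cs);print("ring",e)
for z in(.04,.046):print(onz(T,*e[0],z))
gs=cv2.cvtColor(S["img"],cv2.COLOR_RGB2GRAY)[:, :].astype(int)
for c in((.514,-.039,.166),(.5135,-.039,.04)): print(proj(T,c),proj(S,c))
# spindle edges in side view at rows
for v in range(230,252,3):
    r=gs[v,318:352]; print(v,r.tolist())
s=np.array([.4885,.389]);
for n,p in dict(mallet=(.627,.413),glue=(.368,.484),red1=(.451,.485),red2=(.388,.353),spare=(.465,.2235)).items():
    d=np.array(p)-s;print(n,np.hypot(*d).round(3),np.degrees(np.arctan2(d[1],d[0])).round())
E
```

```text
ring ((328.4138488769531, 264.3811340332031), (28.541595458984375, 28.610448837280273), 55.09013366699219)
[ 0.51432169 -0.03915444  0.04      ]
[ 0.5138374  -0.03900511  0.046     ]
[329.53377128 260.74265545] [334.18012582 229.48524623]
[328.35961454 264.66308499] [333.58982017 260.32816294]
230 [101, 94, 137, 174, 173, 176, 175, 174, 173, 173, 174, 162, 121, 182, 197, 196, 196, 196, 196, 192, 158, 175, 178, 176, 175, 177, 179, 177, 179, 177, 177, 178, 175, 175]
233 [100, 111, 179, 177, 178, 173, 175, 174, 175, 175, 142, 118, 152, 176, 192, 199, 206, 209, 202, 193, 174, 183, 179, 174, 173, 177, 175, 177, 176, 180, 175, 178, 180, 179]
236 [79, 179, 177, 175, 177, 175, 177, 177, 178, 181, 143, 132, 154, 170, 179, 185, 192, 192, 190, 184, 175, 157, 175, 177, 178, 179, 181, 176, 177, 176, 179, 173, 177, 177]
239 [193, 181, 180, 176, 174, 177, 176, 177, 179, 182, 144, 134, 155, 168, 179, 187, 190, 189, 190, 185, 173, 152, 176, 179, 180, 179, 178, 178, 181, 182, 179, 178, 177, 177]
242 [114, 112, 123, 126, 136, 141, 133, 133, 136, 162, 111, 131, 156, 171, 180, 188, 188, 188, 189, 183, 171, 166, 179, 180, 179, 179, 181, 181, 179, 180, 179, 178, 179, 178]
245 [100, 90, 166, 168, 137, 136, 115, 122, 106, 111, 93, 137, 158, 173, 183, 188, 189, 191, 188, 184, 171, 128, 122, 121, 131, 122, 124, 133, 142, 138, 130, 140, 160, 153]
248 [175, 173, 174, 170, 172, 168, 172, 173, 173, 176, 126, 138, 160, 174, 182, 187, 188, 189, 188, 180, 166, 123, 164, 169, 168, 170, 173, 138, 142, 115, 99, 102, 112, 104]
251 [171, 170, 170, 174, 171, 177, 175, 177, 178, 158, 112, 139, 159, 175, 180, 185, 188, 188, 185, 177, 164, 144, 175, 176, 173, 173, 172, 175, 176, 175, 173, 174, 173, 172]
mallet 0.141 10.0
glue 0.153 142.0
red1 0.103 111.0
red2 0.107 -160.0
spare 0.167 -98.0
```

send_rows:
  steps:
    - {"gripper": 0.4,"linear": [0,20,50],"turn": 0}
    - {"gripper": -0.5,"linear": [0,75,75],"turn": 0}
    - {"gripper": -1,"linear": [0,135,75],"turn": -0.1}
    - {"gripper": -1,"linear": [-2,195,75],"turn": -0.2}
    - {"gripper": -1,"linear": [-2,255,75],"turn": -0.3}

```text
time: 5.82
eef_pos: [0.4933, -0.0217, 0.2954]
eef_rot: [[0.929, -0.369, 0.001], [-0.369, -0.929, -0.0], [0.001, -0.0, -1.0]]
wrist_force: [0.7, -0.4, -0.2]
finger_gap: 0.0642
grip_force: 0.0
```

send_rows:
  steps:
    - {"gripper": -1,"linear": [-1,60,0],"turn": -0.05}
    - {"gripper": -1,"linear": [-2,120,0],"turn": -0.114}
    - {"gripper": -1,"linear": [-3,180,0],"turn": -0.114}
    - {"gripper": -1,"linear": [-4,240,0],"turn": -0.114}
    - {"gripper": -1,"linear": [-5,300,0],"turn": -0.114}

```text
time: 6.45
eef_pos: [0.4883, 0.2784, 0.2954]
eef_rot: [[0.883, -0.469, 0.001], [-0.469, -0.883, 0.0], [0.001, -0.0, -1.0]]
wrist_force: [0.1, -0.8, -0.3]
finger_gap: 0.0882
grip_force: 0.0
```

send_rows:
  steps:
    - {"gripper": -1,"linear": [0,60,0],"turn": 0}
    - {"gripper": -1,"linear": [0,110,0],"turn": 0}
    - {"gripper": -1,"linear": [0,110,0],"turn": 0}

```text
time: 6.82
eef_pos: [0.4876, 0.3895, 0.2945]
eef_rot: [[0.885, -0.465, -0.001], [-0.465, -0.885, 0.0], [-0.001, 0.0, -1.0]]
wrist_force: [0.5, -0.0, -0.5]
finger_gap: 0.0882
grip_force: 0.0
```

```bash
python3 - <<'E'
from h import *
o=readout.get_obs();print(o["eef_pos"],o["qpos"].__class__,np.round(o["qpos"],1),np.round(o["wrist_force"],1),o["finger_gap"])
E
```

```text
[0.48758731 0.38947945 0.29446462] <class 'numpy.ndarray'> [ 27.7  14.3  80.9   0.   84.8 145.4] [ 0.5 -0.  -0.5] 0.08816940840219473
```

send_rows:
  steps:
    - {"gripper": -1,"linear": [1,0,-60],"turn": 0}
    - {"gripper": -1,"linear": [1,0,-120],"turn": 0}
    - {"gripper": -1,"linear": [1,0,-170],"turn": 0}
    - {"gripper": -1,"linear": [1,0,-205],"turn": 0}
    - {"gripper": -1,"linear": [1,0,-222],"turn": 0}

```text
time: 7.45
eef_pos: [0.4889, 0.3849, 0.0708]
eef_rot: [[0.883, -0.47, -0.003], [-0.47, -0.883, -0.002], [-0.002, 0.003, -1.0]]
wrist_force: [-0.2, -0.2, -0.1]
finger_gap: 0.0882
grip_force: 0.0
```

send_rows:
  steps:
    - {"gripper": 1,"linear": [0,0,0],"turn": 0}
    - {"gripper": 1,"linear": [0,0,0],"turn": 0}
    - {"gripper": 1,"linear": [0,0,0],"turn": 0}
    - {"gripper": 1,"linear": [0,0,0],"turn": 0}
    - {"gripper": 1,"linear": [0,0,0],"turn": 0}
  grip_force: 20

```text
time: 8.07
eef_pos: [0.4909, 0.3871, 0.0743]
eef_rot: [[0.883, -0.469, 0.003], [-0.469, -0.883, 0.001], [0.002, -0.002, -1.0]]
wrist_force: [0.0, 0.8, 6.8]
finger_gap: 0.0557
grip_force: 20.0
```

send_rows:
  steps:
    - {"gripper": 1,"linear": [0,0,30],"turn": 0}
    - {"gripper": 1,"linear": [0,0,75],"turn": 0}
    - {"gripper": 1,"linear": [0,0,130],"turn": 0}
    - {"gripper": 1,"linear": [0,0,180],"turn": 0}
    - {"gripper": 1,"linear": [0,-20,210],"turn": 0}

```text
time: 8.7
eef_pos: [0.49, 0.3673, 0.2855]
eef_rot: [[0.884, -0.468, 0.003], [-0.468, -0.884, 0.002], [0.002, -0.003, -1.0]]
wrist_force: [0.2, -0.4, -2.3]
finger_gap: 0.0556
grip_force: 20.0
```

send_rows:
  steps:
    - {"gripper": 1,"linear": [2,-45,0],"turn": 0}
    - {"gripper": 1,"linear": [5,-95,0],"turn": 0}
    - {"gripper": 1,"linear": [8,-145,0],"turn": 0}
    - {"gripper": 1,"linear": [11,-195,0],"turn": 0}
    - {"gripper": 1,"linear": [14,-245,0],"turn": 0}

```text
time: 9.32
eef_pos: [0.5032, 0.12, 0.2822]
eef_rot: [[0.883, -0.469, -0.001], [-0.469, -0.883, -0.0], [-0.001, 0.0, -1.0]]
wrist_force: [1.4, 0.1, -1.7]
finger_gap: 0.0557
grip_force: 20.0
```

send_rows:
  steps:
    - {"gripper": 1,"linear": [3,-45,0],"turn": 0}
    - {"gripper": 1,"linear": [6,-85,0],"turn": 0}
    - {"gripper": 1,"linear": [9,-120,0],"turn": 0}
    - {"gripper": 1,"linear": [11,-150,0],"turn": 0}
    - {"gripper": 1,"linear": [11,-163,0],"turn": 0}

```text
time: 9.95
eef_pos: [0.5144, -0.0427, 0.2822]
eef_rot: [[0.882, -0.471, -0.001], [-0.471, -0.882, 0.0], [-0.001, 0.0, -1.0]]
wrist_force: [-0.3, 0.4, -1.3]
finger_gap: 0.056
grip_force: 20.0
```

send_rows:
  steps:
    - {"gripper": 1,"linear": [0,0,0],"turn": 0}
    - {"gripper": 1,"linear": [0,0,0],"turn": 0}

```text
time: 10.2
eef_pos: [0.5147, -0.0405, 0.2826]
eef_rot: [[0.884, -0.468, -0.0], [-0.468, -0.884, 0.001], [-0.001, -0.0, -1.0]]
wrist_force: [-0.3, 0.8, -2.0]
finger_gap: 0.056
grip_force: 20.0
```

```bash
python3 - <<'E'
from h import *
import pickle
T=cam("top");S=cam("side"); pickle.dump(T,open("top2.pkl","wb"));pickle.dump(S,open("side2.pkl","wb"))
o=readout.get_obs();print(o["time"],o["eef_pos"],np.round(o["qpos"],1),np.round(o["wrist_force"],1),o["finger_gap"])
a=cv2.resize(T["img"][190:310,260:420],(400,300)); b=cv2.resize(S["img"][135:285,250:450],(400,300))
save("p2.png",np.hstack([a,b]))
E
```

```text
10.3 [ 0.51480431 -0.04041534  0.28268621] [-17.7   0.7  97.4   0.   81.9 100.2] [-0.   0.4 -2.7] 0.05597988248153884
```

View pics/p2.png

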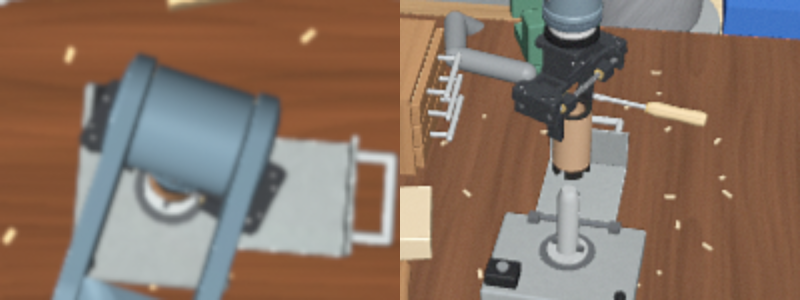

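The sleeve hangs upright in the gripper, its foot just above the spindle at side crop (573,172), with the spindle tip at (568,192). Measuring the lateral offset next.

```bash
python3 - <<'E'
from h import *
import pickle
S=pickle.load(open("side2.pkl","rb"));i=S["img"].astype(int)
k=((i[:,:,0]>i[:,:,2]+45)&(i[:,:,0]>140)).astype(np.uint8); k[:185]=0;k[235:]=0;k[:,:318]=0;k[:,355:]=0
cnt=max(cv2.findContours(k,cv2.RETR_EXTERNAL,cv2.CHAIN_APPROX_NONE)[0],key=cv2.contourArea);print(cv2.boundingRect(cnt))
for v in range(192,222,4):
    x=np.where(k[v])[0]; print(v,x.min() if len(x) else None,x.max() if len(x) else None,(x.min()+x.max()+1)/2-.5 if len(x) else None)
for z in(.205,.21,.22,.24,.26,.28): print(z,proj(S,(.514,-.039,z)))
save("p3.png",cv2.resize(S["img"][190:275,290:380],(636,600),interpolation=cv2.INTER_CUBIC))
E
```

```text
(327, 192, 19, 29)
192 335 345 340.0
196 332 345 338.5
200 320 344 332.0
204 332 344 338.0
208 328 344 336.0
212 327 344 335.5
216 327 343 335.0
220 334 338 336.0
0.205 [334.42718826 219.33348629]
0.21 [334.45940319 218.00977957]
0.22 [334.52420914 215.34691234]
0.24 [334.65534609 209.95851422]
0.26 [334.78855661 204.48491313]
0.28 [334.92389028 198.92407207]
```

View pics/p3.png

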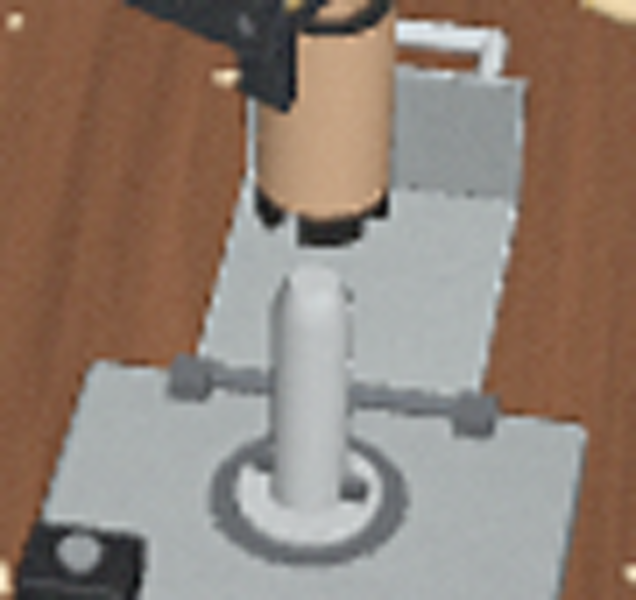

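Side crop: the sleeve foot is centred at about (324,225), and a spindle-aligned sleeve would sit at (317,·), so it is about 2.5 mm towards -x. The front lug sits slightly right of centre, which puts the notches near 56° (mod 90). The pin ends show at (262,463) and (355,487), giving a pin near -14°, so about +20° of turn is needed. I'll lower it first.

send_rows:
  steps:
    - {"gripper": 1,"linear": [2,1,-10],"turn": 0.1}
    - {"gripper": 1,"linear": [2,1,-30],"turn": 0.15}
    - {"gripper": 1,"linear": [2,1,-45],"turn": 0.2}
    - {"gripper": 1,"linear": [2,1,-55],"turn": 0.2}
    - {"gripper": 1,"linear": [2,1,-60],"turn": 0.2}
  grip_force: 20

```text
time: 10.92
eef_pos: [0.5168, -0.04, 0.2223]
eef_rot: [[0.959, -0.284, -0.0], [-0.284, -0.959, 0.0], [-0.0, 0.0, -1.0]]
wrist_force: [-0.6, -0.5, -2.2]
finger_gap: 0.0557
grip_force: 20.0
```

send_rows:
  steps:
    - {"gripper": 1,"linear": [0,0,-10],"turn": 0}
    - {"gripper": 1,"linear": [0,0,-20],"turn": 0}
    - {"gripper": 1,"linear": [0,0,-30],"turn": 0}
    - {"gripper": 1,"linear": [0,0,-40],"turn": 0}
    - {"gripper": 1,"linear": [0,0,-40],"turn": 0}

```text
time: 11.55
eef_pos: [0.5164, -0.0404, 0.1817]
eef_rot: [[0.959, -0.284, -0.001], [-0.284, -0.959, 0.0], [-0.002, -0.0, -1.0]]
wrist_force: [0.8, -0.6, -1.0]
finger_gap: 0.0558
grip_force: 20.0
```

send_rows:
  steps:
    - {"gripper": 1,"linear": [0,0,-15],"turn": 0}
    - {"gripper": 1,"linear": [0,0,-30],"turn": 0}
    - {"gripper": 1,"linear": [0,0,-42],"turn": 0}
    - {"gripper": 1,"linear": [0,0,-46],"turn": 0}
    - {"gripper": 1,"linear": [0,0,-49],"turn": 0}

```text
time: 12.18
eef_pos: [0.5168, -0.0405, 0.1334]
eef_rot: [[0.959, -0.284, -0.001], [-0.284, -0.959, 0.0], [-0.001, 0.0, -1.0]]
wrist_force: [-0.4, -0.0, -2.2]
finger_gap: 0.0558
grip_force: 20.0
```

send_rows:
  steps:
    - {"gripper": 1,"linear": [0,0,-1.5],"turn": 0}
    - {"gripper": 1,"linear": [0,0,-3],"turn": 0}
    - {"gripper": 1,"linear": [0,0,-3],"turn": 0}

```text
time: 12.55
eef_pos: [0.5169, -0.0405, 0.1308]
eef_rot: [[0.959, -0.284, 0.0], [-0.284, -0.959, -0.0], [0.0, 0.0, -1.0]]
wrist_force: [0.2, 0.7, -2.0]
finger_gap: 0.0563
grip_force: 20.0
```

send_rows:
  steps:
    - {"gripper": 1,"linear": [0,0,-1.5],"turn": 0}
    - {"gripper": 1,"linear": [0,0,-3],"turn": 0}
    - {"gripper": 1,"linear": [0,0,-3],"turn": 0}

```text
time: 12.92
eef_pos: [0.5167, -0.0405, 0.1276]
eef_rot: [[0.959, -0.284, -0.0], [-0.284, -0.959, 0.0], [-0.0, 0.0, -1.0]]
wrist_force: [-0.3, -0.1, -2.0]
finger_gap: 0.0559
grip_force: 20.0
```

send_rows:
  steps:
    - {"gripper": 1,"linear": [0,0,-1.5],"turn": 0}
    - {"gripper": 1,"linear": [0,0,-3],"turn": 0}
    - {"gripper": 1,"linear": [0,0,-3],"turn": 0}

```text
time: 13.3
eef_pos: [0.5167, -0.0404, 0.1245]
eef_rot: [[0.959, -0.284, -0.0], [-0.284, -0.959, 0.0], [-0.0, -0.0, -1.0]]
wrist_force: [-0.4, 0.0, -2.3]
finger_gap: 0.0558
grip_force: 20.0
```

send_rows:
  steps:
    - {"gripper": 1,"linear": [0,0,-1.5],"turn": 0}
    - {"gripper": 1,"linear": [0,0,-3],"turn": 0}
    - {"gripper": 1,"linear": [0,0,-3],"turn": 0}

```text
time: 13.68
eef_pos: [0.5168, -0.0405, 0.1215]
eef_rot: [[0.959, -0.284, -0.0], [-0.284, -0.959, 0.0], [-0.0, -0.0, -1.0]]
wrist_force: [0.2, 0.2, -1.5]
finger_gap: 0.0557
grip_force: 20.0
```

send_rows:
  steps:
    - {"gripper": 1,"linear": [0,0,-1],"turn": 0}
    - {"gripper": 1,"linear": [0,0,-2],"turn": 0}
    - {"gripper": 1,"linear": [0,0,-2],"turn": 0}

```text
time: 14.05
eef_pos: [0.5173, -0.0406, 0.1204]
eef_rot: [[0.959, -0.284, 0.001], [-0.284, -0.959, -0.0], [0.001, -0.0, -1.0]]
wrist_force: [-1.6, 0.5, 4.9]
finger_gap: 0.056
grip_force: 20.0
```

send_rows:
  steps:
    - {"gripper": -1,"linear": [0,0,0],"turn": 0}
    - {"gripper": -1,"linear": [0,0,0],"turn": 0}
    - {"gripper": -1,"linear": [0,0,0],"turn": 0}
    - {"gripper": -1,"linear": [0,0,0],"turn": 0}
    - {"gripper": -1,"linear": [0,0,10],"turn": 0}

```text
time: 14.68
eef_pos: [0.5162, -0.0403, 0.1293]
eef_rot: [[0.959, -0.284, -0.002], [-0.284, -0.959, 0.001], [-0.002, -0.0, -1.0]]
wrist_force: [0.5, -0.2, -0.8]
finger_gap: 0.0879
grip_force: 0.0
```

send_rows:
  steps:
    - {"gripper": -1,"linear": [0,0,40],"turn": 0}
    - {"gripper": -1,"linear": [0,0,90],"turn": 0}
    - {"gripper": -1,"linear": [0,-50,120],"turn": 0.06}
    - {"gripper": 0,"linear": [-5,-105,120],"turn": 0.14}
    - {"gripper": 0,"linear": [-12,-160,120],"turn": 0.21}

```text
time: 15.3
eef_pos: [0.5051, -0.2021, 0.2514]
eef_rot: [[0.997, -0.075, 0.002], [-0.075, -0.997, -0.001], [0.002, 0.001, -1.0]]
wrist_force: [0.8, -0.6, 0.5]
finger_gap: 0.0703
grip_force: 0.0
```

```bash
python3 - <<'E'
from h import *
import pickle
S=cam("side");T=cam("top"); pickle.dump(S,open("side3.pkl","wb"))
o=readout.get_obs();print(o["time"],o["eef_pos"],np.round(o["eef_rot"],3).tolist(),np.round(o["qpos"],1))
for z in(.156,.168): print(z,proj(S,(.514,-.039,z)),proj(T,(.514,-.039,z)))
a=cv2.resize(S["img"][200:275,290:390],(400,300),interpolation=cv2.INTER_CUBIC); b=cv2.resize(T["img"][215:320,280:420],(400,300))
save("p4.png",np.hstack([a,b]))
E
```

```text
15.4 [ 0.50423138 -0.20530078  0.25066923] [[0.997, -0.082, 0.001], [-0.082, -0.997, -0.002], [0.001, 0.002, -1.0]] [-34.6   5.8  95.8  -0.1  78.3  60.1]
0.156 [334.11795511 232.03983205] [329.43402708 261.06127396]
0.168 [334.19261688 228.97199048] [329.55386761 260.67846061]
```

View pics/p4.png

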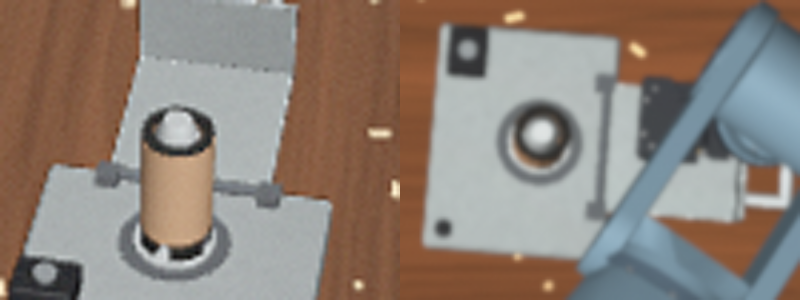

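The sleeve is home: the side rim centre at (335,232) matches the prediction for 156 mm (232.0; still on the pin would be 229). It is concentric with the spindle. Now I grip the handle again.

send_rows:
  steps:
    - {"gripper": 0.3,"linear": [-4,-45,0],"turn": 0}
    - {"gripper": 0.35,"linear": [-8,-76,-10],"turn": 0}
    - {"gripper": 0.35,"linear": [-8,-76,-40],"turn": 0}
    - {"gripper": 0.35,"linear": [-8,-76,-75],"turn": 0}
    - {"gripper": 0.35,"linear": [-8,-76,-95],"turn": 0}
  grip_force: 25

```text
time: 16.02
eef_pos: [0.4964, -0.2751, 0.1533]
eef_rot: [[0.997, -0.079, -0.002], [-0.079, -0.997, 0.002], [-0.002, -0.002, -1.0]]
wrist_force: [0.6, 0.1, -0.1]
finger_gap: 0.0288
grip_force: 0.0
```

send_rows:
  steps:
    - {"gripper": 0.35,"linear": [0,-3,-15],"turn": 0}
    - {"gripper": 0.35,"linear": [0,-3,-35],"turn": 0}
    - {"gripper": 0.35,"linear": [0,-3,-53],"turn": 0}
    - {"gripper": 0.35,"linear": [0,-3,-53],"turn": 0}

```text
time: 16.52
eef_pos: [0.4962, -0.2787, 0.1004]
eef_rot: [[0.997, -0.078, -0.002], [-0.078, -0.997, 0.002], [-0.002, -0.002, -1.0]]
wrist_force: [-0.7, 1.2, -0.1]
finger_gap: 0.0284
grip_force: 0.0
```

send_rows:
  steps:
    - {"gripper": 1,"linear": [0,0,0],"turn": 0}
    - {"gripper": 1,"linear": [0,0,0],"turn": 0}
    - {"gripper": 1,"linear": [0,0,0],"turn": 0}

```text
time: 16.9
eef_pos: [0.4974, -0.2789, 0.1022]
eef_rot: [[0.997, -0.078, 0.001], [-0.078, -0.997, 0.001], [0.001, -0.001, -1.0]]
wrist_force: [2.4, 3.6, -1.3]
finger_gap: 0.011
grip_force: 25.0
```

send_rows:
  steps:
    - {"gripper": 1,"linear": [1,13,25],"turn": 0}
    - {"gripper": 1,"linear": [2,29,48],"turn": 0}
    - {"gripper": 1,"linear": [4,49,69],"turn": 0}
    - {"gripper": 1,"linear": [5,71,86],"turn": 0}
    - {"gripper": 1,"linear": [7,96,100],"turn": 0}

```text
time: 17.52
eef_pos: [0.5046, -0.1856, 0.2044]
eef_rot: [[0.997, -0.079, 0.003], [-0.079, -0.997, -0.006], [0.003, 0.006, -1.0]]
wrist_force: [0.7, -5.1, 1.0]
finger_gap: 0.0111
grip_force: 25.0
```

send_rows:
  steps:
    - {"gripper": 1,"linear": [2,27,10],"turn": 0}
    - {"gripper": 1,"linear": [4,54,16],"turn": 0}
    - {"gripper": 1,"linear": [6,83,17],"turn": 0}
    - {"gripper": 1,"linear": [8,111,14],"turn": 0}
    - {"gripper": 1,"linear": [10,130,10],"turn": 0}

```text
time: 18.15
eef_pos: [0.5149, -0.0534, 0.2138]
eef_rot: [[0.997, -0.077, 0.004], [-0.077, -0.997, -0.003], [0.004, 0.002, -1.0]]
wrist_force: [0.6, -3.5, 0.1]
finger_gap: 0.011
grip_force: 25.0
```

send_rows:
  steps:
    - {"gripper": 1,"linear": [1,4,-1],"turn": 0}
    - {"gripper": 1,"linear": [1,8,-2],"turn": 0}
    - {"gripper": 1,"linear": [1,10,-3],"turn": 0}
    - {"gripper": 1,"linear": [1,10,-3],"turn": 0}

```text
time: 18.65
eef_pos: [0.5157, -0.0445, 0.2107]
eef_rot: [[0.997, -0.078, 0.002], [-0.078, -0.997, -0.002], [0.003, 0.002, -1.0]]
wrist_force: [-2.0, -1.3, 9.6]
finger_gap: 0.0109
grip_force: 25.0
```

send_rows:
  steps:
    - {"gripper": 1,"linear": [0,3,0],"turn": 0}
    - {"gripper": 1,"linear": [0,4,0],"turn": 0}
    - {"gripper": 1,"linear": [0,4,0],"turn": 0}

```text
time: 19.02
eef_pos: [0.5157, -0.0443, 0.2107]
eef_rot: [[0.997, -0.079, 0.002], [-0.079, -0.997, -0.009], [0.003, 0.009, -1.0]]
wrist_force: [-2.7, -17.3, 5.7]
finger_gap: 0.0114
grip_force: 25.0
```

The guard is at its stop: 17 N and no further travel. Releasing.

send_rows:
  steps:
    - {"gripper": 1,"linear": [0,-4,0],"turn": 0}
    - {"gripper": 0.1,"linear": [0,-4,0],"turn": 0}
    - {"gripper": 0.1,"linear": [0,-4,0],"turn": 0}
    - {"gripper": 0.1,"linear": [0,-4,5],"turn": 0}
    - {"gripper": 0.1,"linear": [0,-4,40],"turn": 0}

```text
time: 19.65
eef_pos: [0.5131, -0.0428, 0.2468]
eef_rot: [[0.997, -0.078, -0.006], [-0.078, -0.997, 0.002], [-0.006, -0.001, -1.0]]
wrist_force: [0.5, -0.1, 0.7]
finger_gap: 0.0395
grip_force: 0.0
```

send_rows:
  steps:
    - {"gripper": 0.1,"linear": [0,0,60],"turn": 0}
    - {"gripper": 0.1,"linear": [0,-50,80],"turn": 0}
    - {"gripper": 0.1,"linear": [-10,-110,80],"turn": 0}
    - {"gripper": 0.1,"linear": [-20,-170,80],"turn": 0}
    - {"gripper": 0.1,"linear": [-30,-230,80],"turn": 0}

```text
time: 20.27
eef_pos: [0.4844, -0.2751, 0.3291]
eef_rot: [[0.997, -0.078, 0.0], [-0.078, -0.997, -0.0], [0.0, 0.0, -1.0]]
wrist_force: [1.4, 0.4, 0.0]
finger_gap: 0.0397
grip_force: 0.0
```

send_rows:
  steps:
    - {"gripper": 0.1,"linear": [0,0,0],"turn": 0}
    - {"gripper": 0.1,"linear": [0,0,0],"turn": 0}
    - {"gripper": 0.1,"linear": [0,0,0],"turn": 0}

```text
time: 20.65
eef_pos: [0.4853, -0.2721, 0.3288]
eef_rot: [[0.997, -0.076, 0.0], [-0.076, -0.997, 0.0], [0.0, -0.0, -1.0]]
wrist_force: [-0.1, -0.2, -0.6]
finger_gap: 0.0396
grip_force: 0.0
```

```bash
python3 - <<'E'
from h import *
S=cam("side");T=cam("top")
o=readout.get_obs();print(o["time"],o["eef_pos"],np.round(o["wrist_force"],1))
ex=np.array([.9973,-.0735]);ey=np.array([.0735,.9973])
for a in(0,.08):
    c,s=np.cos(a),np.sin(a); y=-.065+.06*c-.18*s; p=np.array([.514,-.039])+ey*y; P=(*p,.045+.18*c+.06*s); print(a,proj(T,P),proj(S,P))
a=cv2.resize(S["img"][185:275,280:400],(400,300),interpolation=cv2.INTER_CUBIC); b=cv2.resize(T["img"][215:290,280:380],(400,300),interpolation=cv2.INTER_CUBIC)
save("p5.png",np.hstack([a,b]))
E
```

```text
20.75 [ 0.4853844  -0.27207723  0.32897422] [ 0.4 -0.3 -0.2]
0 [332.0681111  258.93352414] [334.84892916 212.94462978]
0.08 [337.73177806 259.23676222] [335.72275464 208.7396072 ]
```

View pics/p5.png

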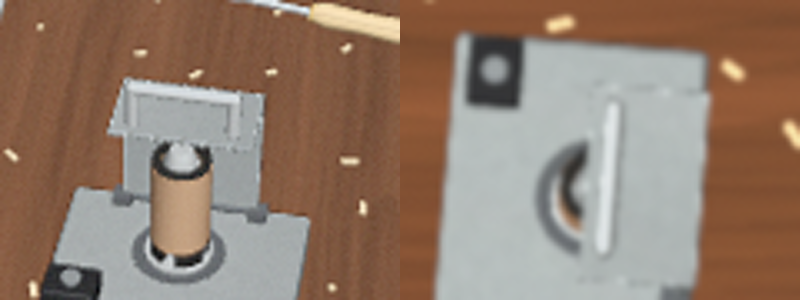

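The handle is at top column (332), which matches 0 rad (0.08 rad would be 337.7). The sleeve is still home under the guard, and the robot is clear of everything.

```bash
python3 -c "from workcell import close_job; print(close_job())"
```

```text
the job is handed in; nothing more can be done
None
```

The job is handed in at about 21 s of the 72 s: the sleeve is fully home over the drive pin, the guard is closed, and the arm is clear of everything; I only ever gripped the guard handle and the sleeve, but did not measure the other bench items afterwards.

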